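Build the case column and lock it with the clip-in rod

TASK

Make the case carrier ready for transport: lay the blue-lidded case squarely on the green-lidded one that already stands in it, then lay the red-lidded case squarely on the blue one, setting each down rather than dropping it. Then take the rod with the orange sleeve from its sloping stand and push it level and centred down into the carrier's two fork clips above the column, past the yellow sprung jaws, until it sits fully home and both jaws have closed over it. Leave the white pot, the blue bin and the copper panel where they are.

Things in the scene. Friction and masses are not known exactly. Their poses are not given: they have to be found in the camera images.
- carrier: Fixed carrier: grey plate 110 (x) by 190 (y) by 12 mm; origin at the centre of its underside, z up. Two dark steel posts 14 mm wide at y = +69 and -69 mm (124 mm clear between), each topped by a fork clip open upwards. The column of cases stands centred between the posts, the cases' length along y, undersides at z = 12, 44 and 76 mm, its top at 108 mm. The rod finally lies above it along y.
- rod_seat (a point): On the carrier, where the rod's centre lies when fully home: midway between the clips, 131 mm above the table; axes as the carrier's, rod along y. Each clip: slot 20 mm wide in x, floor 9 mm below this point; a fixed prong on the +x side, straight to 14 mm above this point, then flared out to 30 mm above; the yellow jaw on the -x side, flared lead-in top 31 mm above.
- jaw_left (a joint): Sprung jaw of the clip at the left (carrier +y) end: yellow, 13 mm wide, hinged low on the carrier's -x side of the slot. The joint reads 0 when sprung shut and grows (rad) as the jaw is pushed outwards to -x; about 0.15 lets the rod past. A spring shuts it again.
- jaw_right (a joint): Sprung jaw of the clip at the right (carrier -y) end: yellow, 13 mm wide, hinged low on the carrier's -x side of the slot. The joint reads 0 when sprung shut and grows (rad) as the jaw is pushed outwards to -x; about 0.15 lets the rod past. A spring shuts it again.
- base_case: Closed white plastic component case with a green lid, a plain block 60 (x) by 100 (y) by 32 (z) mm, 0.16 kg. Origin at the centre of its underside, z up, y along its length. It already stands on the carrier's plate, centred and square.
- blue_case: Closed white plastic component case with a blue lid, a plain block 60 (x) by 100 (y) by 32 (z) mm, 0.16 kg. Origin at the centre of its underside, z up, y along its length. Starts on the table.
- red_case: Closed white plastic component case with a red lid, a plain block 60 (x) by 100 (y) by 32 (z) mm, 0.16 kg. Origin at the centre of its underside, z up, y along its length. Starts on the table.
- stand: Fixed blue stand holding the rod on a 32 degree slope rising to +x. Base 180 (x) by 90 (y) mm; origin at the centre of its underside, z up. Rod's centre 84 mm above the origin, its low end against a stop. White saddles 34 mm wide, cheeks 6 mm higher than the rod's axis, 68 mm either side of its middle; a sloping plate 30 mm below the axis. Lift it square to the slope.
- rod: Round aluminium locking rod 180 mm long, 18 mm in diameter, with an orange sleeve 60 mm long and 22 mm in diameter round its middle; 0.14 kg. Origin at its centre, x along the rod (either end may go to either clip). It starts in the stand with +x pointing up the slope.
- white_pot: Bystander: open white plastic pot 72 mm across and 45 mm high. Origin at the centre of its underside.
- blue_bin: Bystander: open blue bin 90 by 130 by 50 mm. Origin at the centre of its underside.
- copper_panel: Bystander: copper panel on a blue pad, 70 by 120 by 16 mm. Origin at the centre of its underside.
Not all that is in view belongs to the job. There is more than one size of the rod; the one meant has the size given above. Leave any pink look-alike of the carrier alone.

How it is judged:
By the outcome, as a careful person would: the job done as asked, in the order asked, and still so for the second after the job is handed in, with the robot touching nothing.
It also fails if it takes over 72 s, if anything falls off the work surface, if the arm or the gripper's body presses on something with over 40 N, if the wrist force passes 120 N, or if a joint passes its speed limit or range.

ROBOT

A 6-joint arm with a two-finger parallel gripper is mounted at the origin on the work surface. World frame = base frame: x ahead of the robot, y to its left, z up, the work surface at z = 0. Lengths are in m, angles in rad, forces in N, time in s.
With the tool pointing down it reaches from about 0.35 to 0.85 m from the base axis. Payload 8.1 kg.
Tool frame: the origin (TCP) lies at the very end of the fingers, on their centre line; the grasp point (between the pads) lies 19 mm behind it (robot.grasp_offset is the distance from the TCP to the grasp point, in m); z points along the fingers, y is the line along which they close (so a half turn about z gives the same grasp; the last joint's range is limited). The gripper opens to 85 mm and grips with 20 to 120 N. Pads are 22 mm wide; open, the fingers measure 114 mm over their backs; the gripper's body (76 mm by 85 mm) begins 54 mm behind the grasp point. The pads swing forward as they close: fully open they stand 13 mm farther back than shut.
Start: joints at [1.097, 0.13, 1.488, -0, 1.523, -0.085], TCP at [0.227, 0.555, 0.231] pointing down, gripper open.
Joint ranges: [-2.96, 2.96], [-0.89, 2.26], [0.02, 2.5], [-1.34, 4.48], [0, 2.73], [-2.66, 2.66]. Speed limits (rad/s): [2.39, 2.39, 2.79, 3.14, 3.14, 3.14].

INTERFACE

Orientations are given as a unit quaternion [w, x, y, z].
In Python, from bench import sensors, snapshot, camera_info, robot gives the robot as it stands.
- The arm moves only by the tool arm_command, never from a script. Its argument "rows" is a list that holds one entry, the list of rows, each a list of 5 numbers: the shift along the tool's x, y, z in mm, then the turn about the tool's z in degrees, then the finger opening in mm, from 0 to 85.4. A call has 1 to 5 rows; each row shifts and turns the commanded pose from where the row before left it, along the tool's axes as they then stand; what a row does not reach is not made up. A row lasts 1/8 s, in which the tool goes at most 62.5 mm and 10.7 degrees, less where a joint would pass 70% of its speed; a pose out of reach is approached as far as the arm can. A call with a gripper value outside its range is refused whole. The fingers move at their own pace and stop on an object; "squeeze" is the grip in N (left out, the last holds). Time passes only in rows, so rows that do not move let the fingers close. It gives the time, the measured TCP pose, the force, the opening and the grip force at its end, in the units of the state.
- sensors.observe(): the state, without advancing time (a new reading comes with each control period).
- snapshot(name): name is "scene" or "side" or "wrist"; returns the picture (400x640x3 uint8, blue, green, red); there is no depth.
- camera_info(name): a dict with "fx", "fy", "cx", "cy" (pixels), "R" (3x3) and "t" (3): a world point X has camera coordinates R X + t; the wrist camera has in their place "T_tool_cam" (4x4, takes a point from camera to tool coordinates, whose origin is the TCP and whose axes are the flange's). Camera axes: x right, y down, z forward; pixel columns grow to the right and rows downward; lengths in m; the calibration is good to about 2 mm. A picture is of the moment at which its call begins: read the wrist's pose just before it. camera_info takes no time and is no camera call.
- robot.hand_in(): hands the job in; it is judged then, once.
The state is a dict: "clock": time; "joints": joint angles; "qvel": joint speeds; "joint_torque": joint torques, N m; "position": TCP position; "tcp_rot": TCP orientation; "wrist_force": force on the tool from outside, world axes, zero at the start; "ft_torque": the same for the moment, N m; "gripper_width": finger opening in m; "gripper_force": force on a finger pad.
Only numpy, scipy, OpenCV 4.12 (cv2) and the standard library are available. Lean on these libraries where they do the work, as an engineer would, in place of code of your own. Each camera call takes 0.05 s, during which the arm holds its last target. There are 200 camera calls.

## Working session

There is one attempt and no reset: what is moved stays moved. The work goes in short steps, Python scripts to look and compute and a tool call to move; the robot and the scene stay as the last step left them, time stands still between calls to the robot, and variables do not carry over. Pictures are saved under pics/ and viewed, at most 10 in all, crops included, and the job is handed in when it is done.

Besides the shell and the picture viewer there is one more tool, called as a command line: name --argument value ..., lists and objects as JSON in quotes. arm_command: Moves the arm, as the interface text tells. Its arguments: {"type":"object","properties":{"rows":{"type":"array"},"squeeze":{"type":"number"}},"required":["rows"]}

```bash
ls; mkdir -p pics
python3 - <<'E'
from bench import sensors, snapshot, camera_info, robot
import cv2
for n in ("scene","side"):
    im=snapshot(n); cv2.imwrite(f"pics/{n}0.png",im)
    c=camera_info(n); print(n,{k:(v.tolist() if hasattr(v,'tolist') else v) for k,v in c.items()})
s=sensors.observe(); print(s['position'],s['tcp_rot'],s['clock'],robot.grasp_offset)
print(camera_info("wrist"))
E
```

```text
pics
scene {'fx': 445.68358042910734, 'fy': 445.68358042910734, 'cx': 318.5346059831356, 'cy': 198.13081943201598, 'R': [[0.03337966828843104, 0.9993126377383669, -0.0161260596967245], [0.7883566370097036, -0.03624381491806434, -0.6141499806748639], [-0.6143123070781711, 0.0077870364435459, -0.7890245569281872]], 't': [-0.0745949355578673, -0.3325125796692768, 1.9327466566215101]}
side {'fx': 502.81169137302066, 'fy': 502.81169137302066, 'cx': 317.2932153770344, 'cy': 196.46008825155798, 'R': [[0.7989491748221431, -0.6009039328026529, -0.024386053254297956], [-0.3102892997265283, -0.3771407270530295, -0.8726313210475161], [0.5151706188499471, 0.7047548052622392, -0.487770333183093]], 't': [-0.3392851306768295, 0.24509189190831138, 1.1691804687165808]}
[0.2271809  0.55478818 0.23035375] [-2.30385519e-04  1.93156877e-01  9.81167538e-01 -7.93161622e-04] 0.1 0.0187
{'fx': 315.08302378246736, 'fy': 315.08302378246736, 'cx': 316.41777835727066, 'cy': 195.2211987236828, 'T_tool_cam': array([[-3.58718256e-04, -9.57355143e-01, -2.88913483e-01,
         7.36884119e-02],
       [ 9.99999912e-01, -4.06917500e-04,  1.06766691e-04,
        -6.03217858e-04],
       [-2.19777593e-04, -2.88913419e-01,  9.57355205e-01,
        -1.42195493e-01],
       [ 0.00000000e+00,  0.00000000e+00,  0.00000000e+00,
         1.00000000e+00]])}
```

View pics/scene0.png

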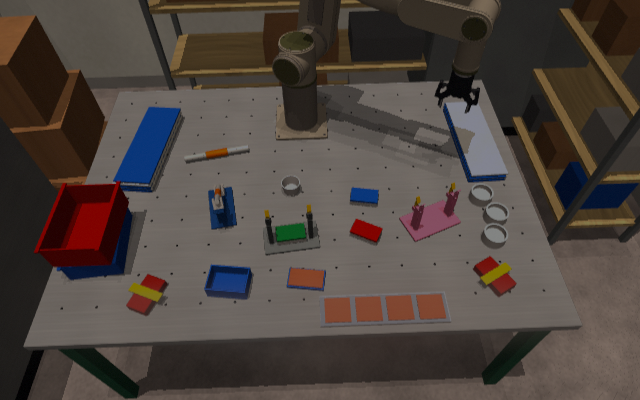

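View pics/side0.png

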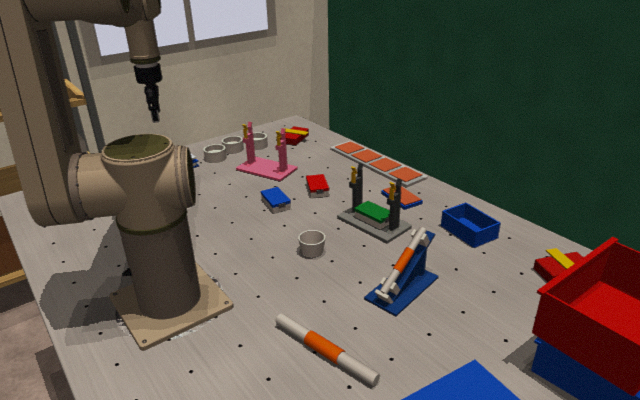

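The scene picture shows:
- **Carrier:** grey, with the green lid at (291,232). The pink one at (430,218) is the look-alike.
- **Blue and red cases:** blue lid at (364,196), red lid at (366,231). The red/yellow things at (147,293) and (495,275) are not plain cases.
- **Rods:** the one in the blue stand at (222,205) is on the slope as described. The one lying on the table at (217,153) is longer, so it's a decoy.

Next is an enlarged crop and first measurements.

```bash
cat > h.py <<'E'
import numpy as np, cv2
from bench import sensors, snapshot, camera_info, robot
from scipy.spatial.transform import Rotation as Ro
def cam(name, st=None):
    c=camera_info(name); K=np.array([[c['fx'],0,c['cx']],[0,c['fy'],c['cy']],[0,0,1]])
    if name!='wrist': R=np.array(c['R']); return K,R,np.array(c['t'])
    q=st['tcp_rot']; T=np.eye(4); T[:3,:3]=Ro.from_quat([q[1],q[2],q[3],q[0]]).as_matrix(); T[:3,3]=st['position']
    W=np.linalg.inv(T@c['T_tool_cam']); return K,W[:3,:3],W[:3,3]
def plane(px,C,z):
    K,R,t=C; px=np.atleast_2d(px).astype(float)
    d=(np.c_[px,np.ones(len(px))]@np.linalg.inv(K).T)@R; o=-R.T@t
    return o[:2]+d[:,:2]*((z-o[2])/d[:,2])[:,None]
def proj(X,C):
    K,R,t=C; p=(np.atleast_2d(X)@R.T+t)@K.T; return p[:,:2]/p[:,2:]
HSV={'blue':((100,140,40),(125,255,255)),'green':((45,100,30),(85,255,255)),'red':((172,150,40),(180,255,255)),'red2':((0,150,40),(4,255,255)),
 'orange':((5,150,60),(15,255,255)),'yellow':((18,120,60),(32,255,255))}
def mask(im,c):
    h=cv2.cvtColor(im,cv2.COLOR_BGR2HSV); m=cv2.inRange(h,*HSV[c])
    if c=='red': m|=cv2.inRange(h,*HSV['red2'])
    return m
def blobs(im,c,amin=60):
    cs,_=cv2.findContours(mask(im,c),cv2.RETR_EXTERNAL,cv2.CHAIN_APPROX_NONE)
    return [k.reshape(-1,2) for k in cs if cv2.contourArea(k)>amin]
def rect(px,C,z):
    w=plane(px,C,z); (c,s,a)=cv2.minAreaRect((w*1000).astype(np.float32))
    if s[0]>s[1]: s=s[::-1]; a+=90   # a: angle of short side x
    a=(a+90)%180-90
    return np.round(c,1),np.round(s,1),round(a,1)
E
python3 - <<'E'
from h import *
im=cv2.imread('pics/scene0.png'); C=cam('scene')
for c,z in (('blue',.032),('red',.032),('green',.044),('orange',.084)):
    for b in blobs(im,c,40):
        print(c,b.mean(0).round(),rect(b,C,z))
for p,z in (((222,205),.084),((217,153),.009),((291,185),0.045)): print(plane(p,C,z))
a=cv2.resize(im[135:275,190:470],None,fx=2.8,fy=2.8,interpolation=cv2.INTER_CUBIC)
cv2.imwrite('pics/crop1.png',a)
E
```

```text
blue [228. 279.] (array([ 763.5, -240.6]), array([ 91.1, 141.5]), -7.3)
blue [ 97. 264.] (array([ 685.7, -710.4]), array([150.2, 202.7]), 17.3)
blue [214. 211.] (array([ 477.4, -311.4]), array([ 47.7, 175.5]), -79.1)
blue [364. 195.] (array([442.5, 226.9]), array([62.7, 99. ]), -9.9)
blue [230. 207.] (array([ 468.4, -264.4]), array([ 30.7, 174.9]), -80.1)
blue [136. 188.] (array([ 371.3, -625.5]), array([ 21.5, 125.4]), -6.9)
blue [608. 195.] (array([ 481.6, 1112.2]), array([ 98.3, 261.2]), 39.9)
blue [576. 184.] (array([ 436. , 1017.8]), array([ 63.8, 253.6]), 65.9)
blue [147. 146.] (array([ 126.2, -625.1]), array([144.8, 428.6]), 83.1)
blue [467. 154.] (array([177.7, 688.7]), array([147.6, 434.1]), -88.2)
red [139. 303.] (array([ 836.9, -513.8]), array([44.3, 66.9]), -22.9)
red [503. 283.] (array([817. , 633.8]), array([43.7, 67.1]), 28.6)
red [154. 282.] (array([ 768.7, -479.3]), array([38.5, 78. ]), -23.1)
red [485. 266.] (array([752.1, 592.5]), array([38.9, 79.3]), 28.7)
red [366. 230.] (array([597.3, 218.5]), array([ 63.5, 100.2]), -27.7)
red [ 81. 224.] (array([ 513. , -777.1]), array([274.2, 362.1]), 90.0)
green [290. 232.] (array([601.1, -42.4]), array([ 63., 100.]), 6.5)
orange [337. 310.] (array([906.7, 100.5]), array([71.4, 73.2]), 0.1)
orange [368. 309.] (array([906.7, 192.2]), array([71.3, 73.2]), -0.1)
orange [399. 307.] (array([907.1, 283.7]), array([71.8, 73.2]), -0.3)
orange [431. 306.] (array([906.7, 376.1]), array([69.1, 74.6]), -2.3)
orange [306. 277.] (array([798.2,  10.3]), array([ 56. , 103.5]), -8.1)
orange [ 68. 181.] (array([ 371.3, -860.3]), array([ 45.8, 133.6]), 5.5)
orange [217. 154.] (array([ 259.6, -322.8]), array([19.9, 80.5]), 9.2)
orange [ 51. 109.] (array([ -102.8, -1097.2]), array([204.2, 394.8]), -84.4)
orange [12. 36.] (array([ -599.6, -1405.1]), array([164.8, 459.2]), -68.0)
[[ 0.50483421 -0.27772638]]
[[ 0.18017636 -0.34438014]]
[[ 0.39312583 -0.04010262]]
```

View pics/crop1.png

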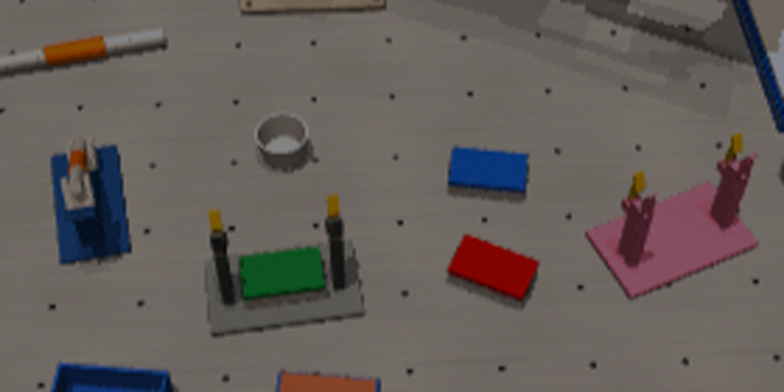

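The crop confirms each item. The plain blue case is at crop (488,170) and the plain red case at (493,267). The carrier has yellow jaws on its robot side at (216,222) and (333,206). The short rod with the orange sleeve sits in the stand at (78,165), while the table rod at (75,50) is longer and lies flat. Next I move over the blue case.

```bash
cat >> h.py <<'E'
def pose():
    s=sensors.observe(); q=s['tcp_rot']; R=Ro.from_quat([q[1],q[2],q[3],q[0]]).as_matrix()
    return s,s['position']*1000,np.degrees(np.arctan2(R[1,1],R[0,1]))
def plan(tx,ty,tz,ang,v=50,start=None):
    s,p,a=pose()
    if start is not None: p,a=np.array(start[:3],float),start[3]
    D=np.array([tx,ty,tz])-p; T=-((ang-a+180)%360-180)
    n=max(1,int(np.ceil(max(np.linalg.norm(D)/v,abs(T)/10.5))))
    print('from',p.round(1),round(a,1),'clock',round(s['clock'],2),'rows',n)
    for i in range(n):
        th=np.radians(a-i*T/n); y=np.array([np.cos(th),np.sin(th)]); x=np.array([-y[1],y[0]])
        print('  ',np.round([x@D[:2]/n,y@D[:2]/n,-D[2]/n,T/n],1))
    return (tx,ty,tz,ang)
def wrist(name=None):
    s,_,_=pose(); im=snapshot('wrist'); 
    if name: cv2.imwrite('pics/'+name,im)
    return im,cam('wrist',s)
E
python3 - <<'E'
from h import *
s,p,a=pose(); q=s['tcp_rot'];print(Ro.from_quat([q[1],q[2],q[3],q[0]]).as_matrix().round(3))
plan(442,227,160,-9.9)
E
```

```text
[[-0.925  0.379 -0.001]
 [ 0.379  0.925 -0.001]
 [ 0.    -0.002 -1.   ]]
from [227.2 554.8 230.4] 67.7 clock 0.1 rows 8
   [-40.4 -27.7   8.8   9.7]
   [-44.5 -20.5   8.8   9.7]
   [-47.3 -12.7   8.8   9.7]
   [-48.8  -4.6   8.8   9.7]
   [-48.8   3.7   8.8   9.7]
   [-47.5  11.9   8.8   9.7]
   [-44.8  19.7   8.8   9.7]
   [-40.9  27.    8.8   9.7]
```

arm_command --rows '[[[-40.4, -27.7, 8.8, 9.7, 85], [-44.5, -20.5, 8.8, 9.7, 85], [-47.3, -12.7, 8.8, 9.7, 85], [-48.8, -4.6, 8.8, 9.7, 85]]]' --squeeze 40

```text
clock: 0.6
position: [0.3354, 0.3899, 0.1954]
tcp_rot: [-0.0, 0.51, 0.86, -0.0]
wrist_force: [1.4, 0.1, 0.6]
gripper_width: 0.0851
gripper_force: 0.0
```

arm_command --rows '[[[-48.8, 3.7, 8.8, 9.7, 85], [-47.5, 11.9, 8.8, 9.7, 85], [-44.8, 19.7, 8.8, 9.7, 85], [-40.9, 27, 8.8, 9.7, 85], [0, 0, 0, 0, 85]]]'

```text
clock: 1.23
position: [0.4431, 0.2247, 0.1596]
tcp_rot: [0.0, 0.767, 0.641, -0.001]
wrist_force: [-0.6, 0.1, -0.1]
gripper_width: 0.0849
gripper_force: 0.0
```

Run:
```python
from h import *
im,C=wrist('w1.png')
for b in blobs(im,'blue',500): print(b.mean(0).round(),rect(b,C,.032))
plan(442,227,3,-9.9)
```

```text
[310. 178.] (array([437.9, 229.6]), array([59.2, 98.3]), -10.0)
from [442.4 226.3 160.1] -10.0 clock 1.27 rows 4
   [ 0.2 -0.1 39.3 -0. ]
   [ 0.2 -0.1 39.3 -0. ]
   [ 0.2 -0.1 39.3 -0. ]
   [ 0.2 -0.1 39.3 -0. ]
```

View pics/w1.png

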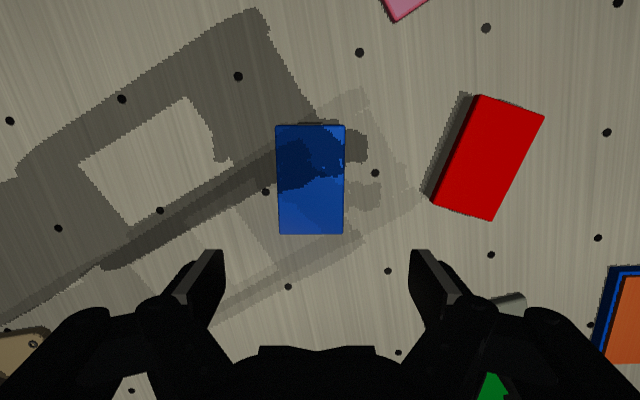

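The wrist view shows the blue lid at (310,179) and the red one at (488,157), with the open fingers at the bottom. The blue lid lies 3–4 mm off the tool axis. I'll go halfway down and check again.

arm_command --rows '[[[1, -2, 35, 0, 85], [1, -2, 35, 0, 85], [0, 0, 0, 0, 85]]]'

```text
clock: 1.65
position: [0.4356, 0.2303, 0.088]
tcp_rot: [-0.001, 0.764, 0.645, -0.003]
wrist_force: [0.2, 0.1, -0.0]
gripper_width: 0.0849
gripper_force: 0.0
```

Run:
```python
from h import *
im,C=wrist()
for b in blobs(im,'blue',500): print(b.mean(0).round(),b.min(0),b.max(0),rect(b,C,.032))
print(pose()[1:])
```

```text
[321. 208.] [275 139] [368 279] (array([437.9, 230. ]), array([59.1, 99.4]), -9.9)
(array([437.28273936, 230.80754503,  90.2539028 ]), np.float64(-9.738873116399143))
```

arm_command --rows '[[[-1, 0.5, 40, 0, 85], [0, 0, 35, 0, 85], [0, 0, 11, 0, 85], [0, 0, 0, 0, 55], [0, 0, 0, 0, 55]]]' --squeeze 40

```text
clock: 2.33
position: [0.4408, 0.23, 0.0072]
tcp_rot: [0.001, 0.765, 0.644, 0.002]
wrist_force: [0.6, -0.5, -0.3]
gripper_width: 0.0592
gripper_force: 44.1
```

arm_command --rows '[[[0, 0, 0, 0, 50], [0, 0, 0, 0, 50], [0, 0, 0, 0, 50]]]'

```text
clock: 2.7
position: [0.4408, 0.23, 0.007]
tcp_rot: [0.0, 0.765, 0.644, 0.002]
wrist_force: [-0.9, 0.4, 8.8]
gripper_width: 0.0593
gripper_force: 45.2
```

Run:
```python
from h import *
s,p,a=pose(); print(p,a)
t=plan(p[0],p[1],150,a)
plan(601,-42,150,6.5,start=t)
```

```text
[440.76752572 229.97554876   6.97125268] -9.875164750615689
from [440.8 230.    7. ] -9.9 clock 2.7 rows 3
   [  0.    0.  -47.7  -0. ]
   [  0.    0.  -47.7  -0. ]
   [  0.    0.  -47.7  -0. ]
from [440.8 230.  150. ] -9.9 clock 2.7 rows 7
   [-34.4  29.2  -0.   -2.3]
   [-35.5  27.8  -0.   -2.3]
   [-36.6  26.3  -0.   -2.3]
   [-37.7  24.8  -0.   -2.3]
   [-38.6  23.2  -0.   -2.3]
   [-39.6  21.6  -0.   -2.3]
   [-40.4  20.   -0.   -2.3]
```

arm_command --rows '[[[0, 0, -45, 0, 50], [0, 0, -60, 0, 50], [0, 0, -60, 0, 50], [0, 0, -58, 0, 50], [0, 0, 0, 0, 50]]]'

```text
clock: 3.32
position: [0.4423, 0.2305, 0.235]
tcp_rot: [0.002, 0.765, 0.644, 0.006]
wrist_force: [0.1, 1.2, -1.3]
gripper_width: 0.059
gripper_force: 44.7
```

Run:
```python
from h import *
s,p,a=pose(); print(p,a,s['gripper_width'],s['gripper_force'])
plan(590,-135,230,6.5)
```

```text
[442.26684558 230.47496019 234.97818196] -9.875131427623698 0.05899906205433211 44.72407579421997
from [442.3 230.5 235. ] -9.9 clock 3.33 rows 8
   [-41.8  26.    0.6  -2. ]
   [-42.7  24.5   0.6  -2. ]
   [-43.6  23.    0.6  -2. ]
   [-44.4  21.4   0.6  -2. ]
   [-45.1  19.8   0.6  -2. ]
   [-45.8  18.2   0.6  -2. ]
   [-46.4  16.5   0.6  -2. ]
   [-47.   14.9   0.6  -2. ]
```

arm_command --rows '[[[-41.8, 26, 0.5, -2, 50], [-42.7, 24.5, 0.5, -2, 50], [-43.6, 23, 0.5, -2, 50], [-44.4, 21.4, 0.5, -2, 50]]]'

```text
clock: 3.82
position: [0.5125, 0.045, 0.2247]
tcp_rot: [-0.001, 0.718, 0.696, -0.0]
wrist_force: [1.0, 0.5, -0.7]
gripper_width: 0.0591
gripper_force: 44.6
```

arm_command --rows '[[[-45.1, 19.8, 0.5, -2, 50], [-45.8, 18.2, 0.5, -2, 50], [-46.4, 16.5, 0.5, -2, 50], [-47, 14.9, 0.5, -2, 50], [0, 0, 0, 0, 50]]]'

```text
clock: 4.45
position: [0.5854, -0.1398, 0.2219]
tcp_rot: [-0.001, 0.67, 0.743, -0.001]
wrist_force: [-1.7, 0.4, -2.5]
gripper_width: 0.0592
gripper_force: 44.6
```

Run:
```python
from h import *
im,C=wrist('w2.png')
print(pose()[1:],pose()[0]['wrist_force'])
for b in blobs(im,'green',300): print(b.mean(0).round(),b.min(0),b.max(0),rect(b,C,.044))
for b in blobs(im,'yellow',30): print('yel',b.mean(0).round(),b.min(0),b.max(0),rect(b,C,.162))
```

```text
(array([ 585.10481733, -137.86311762,  222.04193553]), np.float64(5.96941984434632)) [-0.4283491   0.31626693 -0.92067767]
[634. 380.] [621 356] [639 399] (array([1013.4, -368.1]), array([22.6, 72.7]), 22.3)
[340.  72.] [308  17] [373 128] (array([597.2, -42.1]), array([59.6, 99.1]), 6.6)
```

View pics/w2.png

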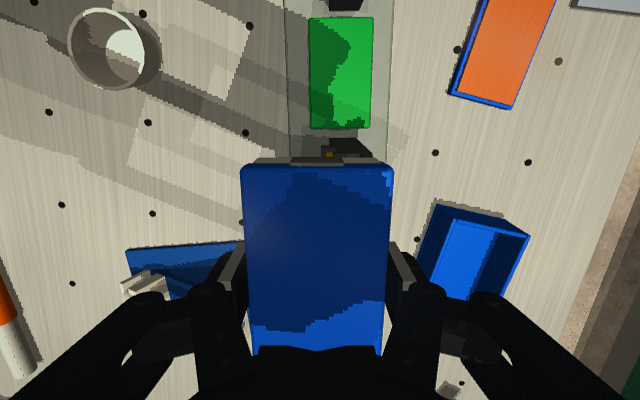

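The wrist view shows the green lid at (340,72), the held blue lid centred near (318,255), the pot at (108,48), and the open blue bin and copper panel on the right. I'll measure the held lid in the tool frame to check for camera bias.

Run:
```python
from h import *
im=cv2.imread('pics/w2.png'); s,p,a=pose(); C=cam('wrist',s)
b=max(blobs(im[:, 243:393],'blue',500),key=len)+[243,0]
th=np.radians(a); y=np.array([np.cos(th),np.sin(th)]); x=np.array([-y[1],y[0]])
m=mask(im,'blue')
# left/right edges of lid over rows, front edge
for r in (190,210,225):
    c=np.where(m[r,243:400])[0]+243
    L,Rr=plane([[c[0],r],[c[-1]+1,r]],C,(p[2]+25)/1000)*1000-p[:2]
    print(r,c[0],c[-1],'tool y',(L@y).round(1),(Rr@y).round(1))
for col in (270,320,370):
    r=np.where(m[:,col])[0]; r=r[(r>140)][0]
    print(col,r,'tool x',((plane([[col,r]],C,(p[2]+25)/1000)*1000-p[:2])@x).round(1))
```

```text
190 243 392 tool y -28.8 29.2
210 243 390 tool y -29.3 29.0
225 244 389 tool y -29.4 29.0
270 164 tool x [50.]
320 166 tool x [49.2]
370 164 tool x [50.]
```

Run:
```python
from h import *
plan(597.2,-42.1,222,6.6)
```

```text
from [ 585.1 -137.9  222. ] 6.0 clock 4.5 rows 2
   [47.  11.   0.  -0.3]
   [46.9 11.3  0.  -0.3]
```

arm_command --rows '[[[47, 11, 0, -0.3, 50], [47, 11.2, 0, -0.3, 50], [0, 0, 0, 0, 50], [0, 0, 0, 0, 50]]]'

```text
clock: 5.0
position: [0.597, -0.0398, 0.2235]
tcp_rot: [-0.0, 0.664, 0.748, -0.0]
wrist_force: [0.7, 0.5, -1.3]
gripper_width: 0.0592
gripper_force: 44.6
```

Run:
```python
from h import *
plan(597.2,-42.1,54,6.6)
```

```text
from [597.  -39.8 223.5] 6.8 clock 5.0 rows 4
   [-0.6 -0.  42.4  0.1]
   [-0.6 -0.  42.4  0.1]
   [-0.6 -0.  42.4  0.1]
   [-0.6 -0.  42.4  0.1]
```

arm_command --rows '[[[-2.3, 0, 40, 0.2, 50], [0, 0, 40, 0, 50], [0, 0, 40, 0, 50], [0, 0, 30, 0, 50], [0, 0, 0, 0, 50]]]'

```text
clock: 5.62
position: [0.5948, -0.0434, 0.0705]
tcp_rot: [-0.003, 0.666, 0.746, -0.002]
wrist_force: [-1.2, 0.3, -1.1]
gripper_width: 0.0595
gripper_force: 44.5
```

arm_command --rows '[[[0, 0, 0, 0, 50], [0, 0, 0, 0, 50]]]'

```text
clock: 5.88
position: [0.5994, -0.0434, 0.0762]
tcp_rot: [0.001, 0.666, 0.746, 0.001]
wrist_force: [0.1, 0.3, -1.9]
gripper_width: 0.0591
gripper_force: 44.5
```

Run:
```python
from h import *
for i in range(3): print(pose()[1:],pose()[0]['qvel'].round(3))
plan(597.2,-42.1,51,6.6)
```

```text
(array([599.36163224, -43.44802163,  76.22794851]), np.float64(6.506928099669059)) [ 0.003 -0.     0.005  0.    -0.004 -0.001]
(array([599.36163224, -43.44802163,  76.22794851]), np.float64(6.506928099669059)) [ 0.003 -0.     0.005  0.    -0.004 -0.001]
(array([599.36163224, -43.44802163,  76.22794851]), np.float64(6.506928099669059)) [ 0.003 -0.     0.005  0.    -0.004 -0.001]
from [599.4 -43.4  76.2] 6.5 clock 5.88 rows 1
   [ 1.6 -2.  25.2 -0.1]
```

arm_command --rows '[[[1.6, -2, 12, 0, 50], [0, 0, 6, 0, 50], [0, 0, 0, 0, 50], [0, 0, 0, 0, 50], [0, 0, 0, 0, 50]]]'

```text
clock: 6.5
position: [0.596, -0.0417, 0.0562]
tcp_rot: [0.0, 0.666, 0.746, 0.0]
wrist_force: [0.0, 0.1, -1.0]
gripper_width: 0.0591
gripper_force: 44.6
```

Run:
```python
from h import *
plan(597.2,-42.1,51,6.6)
```

```text
from [596.  -41.7  56.2] 6.5 clock 6.5 rows 1
   [-0.5  1.2  5.2 -0.1]
```

arm_command --rows '[[[-0.5, 1.2, 2, 0, 50], [0, 0, 2, 0, 50], [0, 0, 0, 0, 50], [0, 0, 0, 0, 50]]]'

```text
clock: 7.0
position: [0.5969, -0.042, 0.0518]
tcp_rot: [-0.0, 0.666, 0.746, -0.0]
wrist_force: [1.2, -0.1, -2.1]
gripper_width: 0.0588
gripper_force: 44.6
```

arm_command --rows '[[[0, 0, 1, 0, 50], [0, 0, 0, 0, 50], [0, 0, 0, 0, 50]]]'

```text
clock: 7.38
position: [0.5971, -0.0421, 0.0511]
tcp_rot: [0.0, 0.666, 0.746, 0.0]
wrist_force: [0.8, -0.9, -0.5]
gripper_width: 0.0592
gripper_force: 44.7
```

Position is right to about 0.1 mm. I'll go down until it touches.

arm_command --rows '[[[0, 0, 1, 0, 50], [0, 0, 0, 0, 50], [0, 0, 1, 0, 50], [0, 0, 0, 0, 50], [0, 0, 0, 0, 50]]]'

```text
clock: 8.0
position: [0.5972, -0.042, 0.051]
tcp_rot: [0.0, 0.666, 0.746, 0.0]
wrist_force: [-9.7, 0.7, 16.0]
gripper_width: 0.0595
gripper_force: 46.6
```

arm_command --rows '[[[0, 0, -1, 0, 85], [0, 0, 0, 0, 85], [0, 0, -10, 0, 85], [0, 0, -40, 0, 85], [0, 0, -55, 0, 85]]]'

```text
clock: 8.62
position: [0.5955, -0.0418, 0.1546]
tcp_rot: [-0.002, 0.666, 0.746, -0.001]
wrist_force: [-0.1, 0.0, 0.1]
gripper_width: 0.0852
gripper_force: 0.0
```

arm_command --rows '[[[0, 0, -30, 0, 85], [0, 0, 0, 0, 85]]]'

```text
clock: 8.88
position: [0.5993, -0.0424, 0.1895]
tcp_rot: [0.003, 0.666, 0.746, 0.002]
wrist_force: [-0.2, -0.0, 0.4]
gripper_width: 0.0849
gripper_force: 0.0
```

Run:
```python
from h import *
im,C=wrist(); 
for b in blobs(im,'blue',2000): print(b.mean(0).round(),b.min(0),b.max(0),rect(b,C,.076))
plan(593.5,220,160,-27.7)
```

```text
[313. 187.] [276 131] [350 244] (array([597. , -42.8]), array([59.2, 99. ]), 6.5)
from [598.  -42.2 186.9] 6.5 clock 8.93 rows 6
   [43.5  4.2  4.5  5.7]
   [43.7 -0.1  4.5  5.7]
   [43.5 -4.5  4.5  5.7]
   [42.8 -8.8  4.5  5.7]
   [ 41.7 -13.    4.5   5.7]
   [ 40.2 -17.1   4.5   5.7]
```

arm_command --rows '[[[43.5, 4.2, -3, 5.7, 85], [43.7, 0, 0, 5.7, 85], [43.5, -4.5, 0, 5.7, 85], [42.8, -8.8, 0, 5.7, 85]]]'

```text
clock: 9.43
position: [0.5927, 0.1339, 0.1858]
tcp_rot: [-0.001, 0.801, 0.598, -0.001]
wrist_force: [0.5, -0.5, -0.4]
gripper_width: 0.0847
gripper_force: 0.0
```

arm_command --rows '[[[41.7, -13, 20, 5.7, 85], [40.2, -17.1, 20, 5.7, 85], [0, 0, 0, 0, 85], [0, 0, 0, 0, 85]]]'

```text
clock: 9.93
position: [0.5915, 0.2197, 0.1465]
tcp_rot: [-0.0, 0.855, 0.518, -0.001]
wrist_force: [0.5, -0.3, 0.0]
gripper_width: 0.0848
gripper_force: 0.0
```

Run:
```python
from h import *
im,C=wrist()
for b in blobs(im,'red',1000):
    r=rect(b,C,.032); print(b.mean(0).round(),r)
    if 50<r[1][0]<65: plan(r[0][0],r[0][1],8,r[2])
```

```text
[317. 184.] (array([592.2, 220.8]), array([59.4, 98.9]), -27.6)
from [592.1 219.3 147.3] -27.7 clock 9.97 rows 3
   [ 0.5 -0.2 46.4 -0. ]
   [ 0.5 -0.2 46.4 -0. ]
   [ 0.5 -0.2 46.4 -0. ]
[206.  43.] (array([572.1, 361.3]), array([18. , 77.4]), -69.8)
```

arm_command --rows '[[[1.3, -0.3, 45, 0, 85], [0, 0, 45, 0, 85], [0, 0, 38, 0, 85], [0, 0, 10, 0, 85], [0, 0, 0, 0, 85]]]'

```text
clock: 10.6
position: [0.5931, 0.2207, 0.0104]
tcp_rot: [0.0, 0.856, 0.517, -0.0]
wrist_force: [1.1, -0.3, 0.7]
gripper_width: 0.085
gripper_force: 0.0
```

arm_command --rows '[[[0, 0, 0, 0, 85], [0, 0, 0, 0, 50], [0, 0, 0, 0, 50], [0, 0, 0, 0, 50], [0, 0, 0, 0, 50]]]'

```text
clock: 11.22
position: [0.5939, 0.2218, 0.0117]
tcp_rot: [0.0, 0.856, 0.518, 0.001]
wrist_force: [-0.3, -0.5, 8.1]
gripper_width: 0.0594
gripper_force: 44.5
```

Run:
```python
from h import *
s,p,a=pose(); print(p,a,s['gripper_width'],s['wrist_force'])
plan(597.2,-42.1,p[2]+213,6.6,start=(*p[:2],p[2]+213,a))
```

```text
[593.91687435 221.79040149  11.69936732] -27.667181512176587 0.05935379281968158 [-0.34602506 -0.524681    8.06123   ]
from [593.9 221.8 224.7] -27.7 clock 11.22 rows 6
   [-38.7  20.9  -0.   -5.7]
   [-40.6  17.   -0.   -5.7]
   [-42.1  12.8  -0.   -5.7]
   [-43.1   8.6  -0.   -5.7]
   [-43.8   4.2  -0.   -5.7]
   [-44.   -0.1  -0.   -5.7]
```

arm_command --rows '[[[0, 0, -45, 0, 50], [0, 0, -60, 0, 50], [0, 0, -60, 0, 50], [0, 0, -48, 0, 50], [-38.7, 20.9, 0, -5.7, 50]]]'

```text
clock: 11.85
position: [0.5958, 0.1801, 0.2296]
tcp_rot: [0.002, 0.827, 0.562, 0.005]
wrist_force: [0.8, -1.1, -2.2]
gripper_width: 0.0591
gripper_force: 44.9
```

arm_command --rows '[[[-40.6, 17, 0, -5.7, 50], [-42.1, 12.8, 0, -5.7, 50], [-43.1, 8.6, 0, -5.7, 50], [-43.8, 4.2, 0, -5.7, 50], [-44, 0, 0, -5.7, 50]]]'

```text
clock: 12.48
position: [0.5955, -0.0437, 0.2228]
tcp_rot: [-0.0, 0.664, 0.747, -0.0]
wrist_force: [0.6, 0.3, -2.5]
gripper_width: 0.0593
gripper_force: 44.8
```

arm_command --rows '[[[0, 0, 0, 0, 50], [0, 0, 0, 0, 50]]]'

```text
clock: 12.72
position: [0.5957, -0.0422, 0.2227]
tcp_rot: [-0.0, 0.666, 0.746, 0.0]
wrist_force: [-0.5, -0.0, -3.1]
gripper_width: 0.0589
gripper_force: 44.8
```

Run:
```python
from h import *
im,C=wrist(); s,p,a=pose(); m=mask(im,'red')
th=np.radians(a); y=np.array([np.cos(th),np.sin(th)]); x=np.array([-y[1],y[0]])
z=(p[2]+20.5)/1000
for r in (190,210,225):
    c=np.where(m[r,200:440])[0]+200
    L,Rr=plane([[c[0],r],[c[-1]+1,r]],C,z)*1000-p[:2]
    print(r,c[0],c[-1],'tool y',(L@y).round(1),(Rr@y).round(1))
for col in (270,320,370):
    r=np.where(m[100:,col])[0]+100
    print(col,r[0],'tool x',((plane([[col,r[0]]],C,z)*1000-p[:2])@x).round(1))
for b in blobs(im,'blue',300): print(b.mean(0).round(),b.min(0),b.max(0),rect(b,C,.076))
plan(597.2,-42.1,92,6.6)
```

```text
190 244 389 tool y -29.6 29.0
210 245 388 tool y -29.8 29.1
225 246 386 tool y -29.8 28.7
270 163 tool x [49.]
320 166 tool x [47.8]
370 163 tool x [49.]
[186. 367.] [171 355] [197 381] (array([ 474.5, -275.7]), array([23.2, 38.7]), 55.4)
[448. 373.] [435 352] [466 394] (array([ 775.2, -252. ]), array([33.8, 61.7]), 8.1)
[452. 288.] [428 278] [476 300] (array([ 748. , -143.6]), array([16.6, 53.9]), 82.6)
[318. 142.] [286 129] [350 156] (array([592.7,  -6.2]), array([24.5, 59. ]), -83.6)
[458. 132.] [420  76] [520 195] (array([727.4,  13.1]), array([60.1, 97.4]), -7.9)
from [595.8 -41.6 222.8] 6.5 clock 12.78 rows 3
   [-0.2  0.4 43.6 -0. ]
   [-0.2  0.4 43.6 -0. ]
   [-0.2  0.4 43.6 -0. ]
```

arm_command --rows '[[[0.5, 1.4, 42, 0, 50], [0, 0, 42, 0, 50], [0, 0, 30, 0, 50], [0, 0, 9, 0, 50], [0, 0, 0, 0, 50]]]'

```text
clock: 13.4
position: [0.5972, -0.041, 0.1]
tcp_rot: [-0.0, 0.665, 0.746, -0.0]
wrist_force: [-0.2, -1.2, -1.7]
gripper_width: 0.0589
gripper_force: 44.7
```

arm_command --rows '[[[0, 0, 0, 0, 50], [0, 0, 0, 0, 50]]]'

```text
clock: 13.65
position: [0.5984, -0.042, 0.1017]
tcp_rot: [0.001, 0.666, 0.746, 0.001]
wrist_force: [-0.6, -1.3, -2.7]
gripper_width: 0.0593
gripper_force: 44.7
```

Run:
```python
from h import *
plan(597.1,-41.0,90,6.6)
```

```text
from [598.4 -42.  101.7] 6.5 clock 13.65 rows 1
   [ 1.1 -1.2 11.7 -0.1]
```

arm_command --rows '[[[1.1, -1.2, 6, 0, 50], [0, 0, 4, 0, 50], [0, 0, 0, 0, 50], [0, 0, 0, 0, 50], [0, 0, 0, 0, 50]]]'

```text
clock: 14.28
position: [0.5961, -0.041, 0.0901]
tcp_rot: [0.0, 0.666, 0.746, 0.0]
wrist_force: [-0.1, 0.2, -2.1]
gripper_width: 0.0591
gripper_force: 44.8
```

arm_command --rows '[[[0, 0, 1, 0, 50], [0, 0, 0, 0, 50], [0, 0, 1, 0, 50], [0, 0, 0, 0, 50], [0, 0, 0, 0, 50]]]'

```text
clock: 14.9
position: [0.5959, -0.0409, 0.0879]
tcp_rot: [-0.0, 0.666, 0.746, -0.0]
wrist_force: [-0.3, 0.1, -1.3]
gripper_width: 0.059
gripper_force: 44.8
```

arm_command --rows '[[[0, 1, 0.5, 0, 50], [0, 0, 0, 0, 50], [0, 0, 0.5, 0, 50], [0, 0, 0, 0, 50], [0, 0, 0, 0, 50]]]'

```text
clock: 15.52
position: [0.5972, -0.0408, 0.0877]
tcp_rot: [0.0, 0.666, 0.746, 0.0]
wrist_force: [-2.8, 0.3, 5.8]
gripper_width: 0.0591
gripper_force: 45.7
```

arm_command --rows '[[[0, 0, 0.8, 0, 50], [0, 0, 0, 0, 50], [0, 0, 0, 0, 50]]]'

```text
clock: 15.9
position: [0.5972, -0.0408, 0.0877]
tcp_rot: [0.0, 0.666, 0.746, 0.0]
wrist_force: [-7.1, 0.3, 11.5]
gripper_width: 0.0588
gripper_force: 46.4
```

arm_command --rows '[[[0, 0, -1, 0, 85], [0, 0, 0, 0, 85], [0, 0, -10, 0, 85], [0, 0, -50, 0, 85], [0, 0, -60, 0, 85]]]'

```text
clock: 16.52
position: [0.5959, -0.0406, 0.2074]
tcp_rot: [-0.001, 0.666, 0.746, -0.001]
wrist_force: [0.5, -0.1, 1.2]
gripper_width: 0.0853
gripper_force: 0.0
```

arm_command --rows '[[[0, 0, -20, 0, 85], [0, 0, 0, 0, 85], [0, 0, 0, 0, 85]]]'

```text
clock: 16.9
position: [0.5959, -0.0406, 0.2249]
tcp_rot: [-0.001, 0.666, 0.746, -0.001]
wrist_force: [0.2, 0.2, 0.3]
gripper_width: 0.085
gripper_force: 0.0
```

Run:
```python
from h import *
im,C=wrist()
for b in blobs(im,'red',1000): print(b.mean(0).round(),rect(b,C,.108))
im=cv2.imread('pics/scene0.png'); S=cam('scene')
# stand base corners (crop coords /2.8 + offset) 
for p in ((52,155),(118,147),(129,250),(62,262)): print(plane((190+p[0]/2.8,135+p[1]/2.8),S,.005).round(3))
plan(480,-285,240,-90)
```

```text
[318. 188.] (array([597.1, -42.5]), array([59.3, 99.6]), 6.6)
[[ 0.372 -0.357]]
[[ 0.362 -0.268]]
[[ 0.534 -0.239]]
[[ 0.549 -0.323]]
from [595.6 -40.6 224.4] 6.5 clock 16.95 rows 10
   [-23.  -14.3  -1.6   9.7]
   [-25.  -10.2  -1.6   9.7]
   [-26.4  -5.9  -1.6   9.7]
   [-27.   -1.4  -1.6   9.7]
   [-26.9   3.2  -1.6   9.7]
   [-25.9   7.6  -1.6   9.7]
   [-24.3  11.9  -1.6   9.7]
   [-22.   15.8  -1.6   9.7]
   [-19.   19.2  -1.6   9.7]
   [-15.5  22.2  -1.6   9.7]
```

Run:
```python
from h import *
plan(450,-295,240,-80)
```

```text
from [595.6 -40.6 224.4] 6.5 clock 16.95 rows 9
   [-26.2 -19.3  -1.7   9.6]
   [-29.1 -14.6  -1.7   9.6]
   [-31.1  -9.6  -1.7   9.6]
   [-32.3  -4.2  -1.7   9.6]
   [-32.5   1.2  -1.7   9.6]
   [-31.9   6.6  -1.7   9.6]
   [-30.3  11.9  -1.7   9.6]
   [-27.9  16.8  -1.7   9.6]
   [-24.7  21.2  -1.7   9.6]
```

arm_command --rows '[[[-26.2, -19.3, -1.7, 9.6, 85], [-29.1, -14.6, -1.7, 9.6, 85], [-31.1, -9.6, -1.7, 9.6, 85], [-32.3, -4.2, -1.7, 9.6, 85], [-32.5, 1.2, -1.7, 9.6, 85]]]'

```text
clock: 17.58
position: [0.5145, -0.1824, 0.2332]
tcp_rot: [-0.001, 0.913, 0.408, -0.001]
wrist_force: [-0.5, 0.3, -0.4]
gripper_width: 0.085
gripper_force: 0.0
```

arm_command --rows '[[[-31.9, 6.6, -1.7, 9.6, 85], [-30.3, 11.9, -1.7, 9.6, 85], [-27.9, 16.8, -1.7, 9.6, 85], [-24.7, 21.2, -1.7, 9.6, 85], [0, 0, 0, 0, 85]]]'

```text
clock: 18.2
position: [0.4499, -0.2963, 0.2402]
tcp_rot: [-0.001, 0.996, 0.086, -0.001]
wrist_force: [0.3, -0.5, 0.8]
gripper_width: 0.085
gripper_force: 0.0
```

arm_command --rows '[[[0, 0, 0, 0, 85], [0, 0, 0, 0, 85]]]'

```text
clock: 18.45
position: [0.4519, -0.2942, 0.2416]
tcp_rot: [-0.001, 0.996, 0.089, -0.0]
wrist_force: [0.6, -0.3, 0.1]
gripper_width: 0.0851
gripper_force: 0.0
```

Run:
```python
from h import *
im,C=wrist('w3.png'); s,p,a=pose(); print(p,a)
for b in blobs(im,'orange',200):
    print(b.mean(0).round(),b.min(0),b.max(0),rect(b,C,.084))
for b in blobs(im,'blue',800): print('blue',b.mean(0).round(),b.min(0),b.max(0),rect(b,C,.005))
```

```text
[ 451.95166997 -294.27669175  241.84996997] -79.7555718295517
[317. 345.] [287 341] [347 350] (array([ 255.5, -330.5]), array([12.4, 69.5]), 8.8)
[321. 179.] [310 154] [332 207] (array([ 449.9, -299.4]), array([21.4, 53.5]), -79.7)
blue [498. 389.] [477 372] [521 399] (array([ 161.9, -635.5]), array([52.8, 68.8]), 10.3)
blue [570. 311.] [513 282] [631 354] (array([ 294.4, -686.7]), array([ 77.2, 162. ]), -7.4)
blue [320. 147.] [281  61] [359 231] (array([ 465.2, -296.3]), array([ 89.5, 204.5]), -79.4)
```

View pics/w3.png

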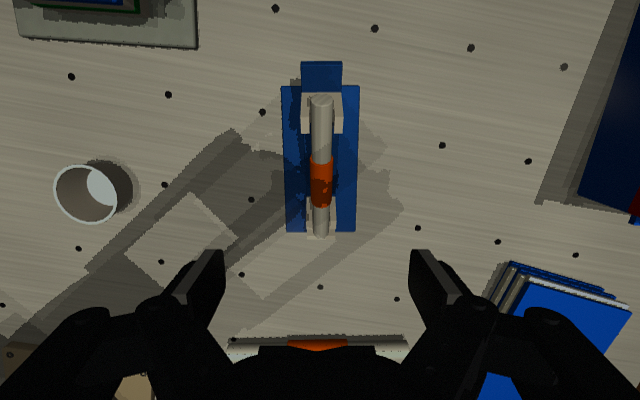

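The wrist view shows the stand's rod with its sleeve at (321,180), the white saddles at (321,112) and (321,220), and the longer decoy rod at the bottom at (317,345). The pot is at (92,193).

Run:
```python
from h import *
s,p,a=pose(); C=cam('wrist',s)
th=np.radians(a); y=np.array([np.cos(th),np.sin(th),0]); x=np.array([-y[1],y[0],0])
c=np.radians(32); u=x*np.cos(c)+np.array([0,0,np.sin(c)]); n=np.cross(u,y)
for off in (-6,-3,0,3):
    P=np.array([p[0],p[1],84])+off*x+4.6*y
    f=np.linspace(0,2*np.pi,40); ring=11*(np.outer(np.cos(f),y)+np.outer(np.sin(f),n))
    q=np.vstack([proj((P+e*u+ring)/1000,C) for e in (-30,30)])
    print(off,q[:,1].min().round(1),q[:,1].max().round(1),q[:,0].min().round(1),q[:,0].max().round(1))
```

```text
-6 153.7 211.9 309.1 333.2
-3 150.5 209.2 309.1 333.3
0 147.3 206.4 309.1 333.3
3 144.0 203.6 309.0 333.4
```

arm_command --rows '[[[-2, 4.6, 45, 0, 60], [0, 0, 45, 0, 60], [0, 0, 40, 0, 60], [0, 0, 0, 0, 60], [0, 0, 0, 0, 60]]]'

```text
clock: 19.12
position: [0.4515, -0.3003, 0.1141]
tcp_rot: [0.001, 0.996, 0.089, 0.001]
wrist_force: [-0.1, -1.2, 0.5]
gripper_width: 0.0601
gripper_force: 0.0
```

Run:
```python
from h import *
im,C=wrist(); s,p,a=pose(); print(p,a)
th=np.radians(a); y=np.array([np.cos(th),np.sin(th),0]); x=np.array([-y[1],y[0],0])
for b in blobs(im,'orange',200):
    r=rect(b,C,.084);d=r[0]-p[:2]; print(b.mean(0).round(),b.min(0),b.max(0),r,'tool',d@x[:2],d@y[:2])
```

```text
[ 451.90881669 -300.81185867  114.87665587] -79.83562307525462
[313. 226.] [293 191] [333 270] (array([ 449.6, -299.1]), array([23.1, 50.5]), -79.9) tool -1.9704845299151448 -2.092435268405522
```

arm_command --rows '[[[-1, -1.9, 25, 0, 60], [0, 0, 18, 0, 60], [0, 0, 0, 0, 60], [0, 0, 0, 0, 60]]]'

```text
clock: 19.68
position: [0.4497, -0.2988, 0.0704]
tcp_rot: [0.0, 0.996, 0.088, 0.0]
wrist_force: [0.7, -0.4, 0.1]
gripper_width: 0.0595
gripper_force: 0.0
```

arm_command --rows '[[[0, 0, 0, 0, 15], [0, 0, 0, 0, 15], [0, 0, 0, 0, 15], [0, 0, 0, 0, 15], [0, 0, 0, 0, 15]]]' --squeeze 50

```text
clock: 20.3
position: [0.4496, -0.2988, 0.0702]
tcp_rot: [0.0, 0.996, 0.088, 0.0]
wrist_force: [-1.3, 0.5, 5.5]
gripper_width: 0.0205
gripper_force: 48.9
```

arm_command --rows '[[[-5, 0, -10, 0, 15], [-7, 0, -13, 0, 15], [-10, 0, -20, 0, 15], [0, 0, -45, 0, 15], [0, 0, -45, 0, 15]]]'

```text
clock: 20.92
position: [0.4264, -0.3021, 0.2039]
tcp_rot: [-0.0, 0.996, 0.088, -0.0]
wrist_force: [0.4, -1.3, -1.1]
gripper_width: 0.0203
gripper_force: 49.0
```

Run:
```python
from h import *
s,p,a=pose(); print(s['gripper_width'],s['gripper_force'],s['wrist_force'])
plan(460,150,205,6.6)
```

```text
0.02034871321974133 48.97705256938934 [ 0.41962701 -1.28130898 -1.12344466]
from [ 426.4 -302.1  203.9] -79.9 clock 20.93 rows 10
   [ 11.2 -43.9  -0.1  -8.7]
   [ 17.7 -41.7  -0.1  -8.7]
   [ 23.8 -38.6  -0.1  -8.7]
   [ 29.3 -34.6  -0.1  -8.7]
   [ 34.2 -29.8  -0.1  -8.7]
   [ 38.3 -24.3  -0.1  -8.7]
   [ 41.5 -18.3  -0.1  -8.7]
   [ 43.8 -11.8  -0.1  -8.7]
   [45.  -5.1 -0.1 -8.7]
   [45.3  1.7 -0.1 -8.7]
```

arm_command --rows '[[[11, -44, 0, -8.7, 15], [17.7, -41.7, 0, -8.7, 15], [23.8, -38.6, 0, -8.7, 15], [29.3, -34.6, 0, -8.7, 15], [34.2, -29.8, 0, -8.7, 15]]]'

```text
clock: 21.55
position: [0.4429, -0.075, 0.203]
tcp_rot: [0.0, 0.891, 0.453, 0.0]
wrist_force: [0.7, -1.3, -0.4]
gripper_width: 0.0202
gripper_force: 49.1
```

arm_command --rows '[[[38.3, -24.3, 0, -8.7, 15], [41.5, -18.3, 0, -8.7, 15], [43.8, -11.8, 0, -8.7, 15], [45, -5, 0, -8.7, 15], [45, 1.7, 0, -8.7, 15]]]'

```text
clock: 22.18
position: [0.4585, 0.1508, 0.2031]
tcp_rot: [0.0, 0.66, 0.751, 0.0]
wrist_force: [0.4, -0.3, -0.4]
gripper_width: 0.0205
gripper_force: 49.1
```

arm_command --rows '[[[0, 0, 40, 0, 15], [0, 0, 40, 0, 15], [0, 0, 30, 0, 15], [0, 0, 0, 0, 15], [0, 0, 0, 0, 15]]]' --squeeze 20

```text
clock: 22.8
position: [0.4597, 0.1497, 0.0941]
tcp_rot: [0.001, 0.662, 0.75, 0.001]
wrist_force: [0.6, -0.3, 0.2]
gripper_width: 0.0203
gripper_force: 49.1
```

Run:
```python
from h import *
s,p,a=pose(); print(p,a,s['gripper_width'],s['gripper_force'],s['wrist_force'])
cv2.imwrite('pics/s2.png',cv2.resize(snapshot('side')[100:300,170:490],None,fx=2,fy=2))
```

```text
[459.6575994  149.66133762  94.0824599 ] 7.109131035222968 0.020293092123400223 49.14117157459259 [ 0.55810052 -0.33693845  0.19840371]
```

View pics/s2.png

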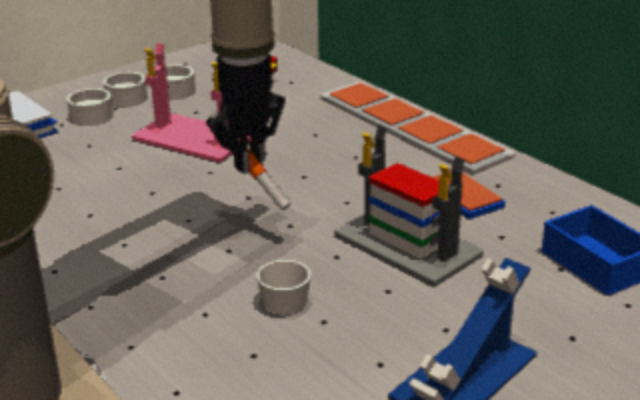

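The side view shows the column of green, blue and red standing square between the posts at (405,210). The rod is held sloping at (268,182) with its low end towards -y. I'll press the low end onto the table so the rod swings level.

arm_command --rows '[[[0, 0, 25, 0, 15], [0, 0, 20, 0, 15], [0, 0, 8, 0, 15], [0, 0, 8, 0, 15], [0, 0, 0, 0, 15]]]' --squeeze 20

```text
clock: 23.48
position: [0.4606, 0.1499, 0.0331]
tcp_rot: [0.001, 0.662, 0.75, 0.001]
wrist_force: [1.0, -0.7, 2.1]
gripper_width: 0.0205
gripper_force: 48.9
```

arm_command --rows '[[[0, 0, 6, 0, 16], [0, 0, 6, 0, 16], [0, 0, 0, 0, 16]]]'

```text
clock: 23.85
position: [0.4602, 0.1499, 0.0206]
tcp_rot: [0.001, 0.662, 0.75, 0.001]
wrist_force: [1.5, 0.2, 3.4]
gripper_width: 0.0202
gripper_force: 48.4
```

Only 3 N, and the rod is pivoting as planned. I'll keep going down.

arm_command --rows '[[[0, 0, 5, 0, 15], [0, 0, 4, 0, 15], [0, 0, 2, 0, 15], [0, 0, 0, 0, 15], [0, 0, 0, 0, 15]]]'

```text
clock: 24.48
position: [0.4588, 0.1496, 0.0084]
tcp_rot: [-0.0, 0.662, 0.75, -0.0]
wrist_force: [0.4, 1.2, 3.4]
gripper_width: 0.0202
gripper_force: 48.1
```

arm_command --rows '[[[0, 0, 2, 0, 15], [0, 0, 2, 0, 15], [0, 0, 0, 0, 15]]]'

```text
clock: 24.85
position: [0.4589, 0.1497, 0.0043]
tcp_rot: [0.0, 0.662, 0.75, -0.0]
wrist_force: [1.1, 1.4, 4.3]
gripper_width: 0.0205
gripper_force: 48.2
```

arm_command --rows '[[[0, 0, 0, 0, 26], [0, 0, 0, 0, 30], [0, 0, 0, 0, 40], [0, 0, 0, 0, 60], [0, 0, -10, 0, 60]]]'

```text
clock: 25.48
position: [0.458, 0.1495, 0.0139]
tcp_rot: [-0.001, 0.662, 0.75, -0.001]
wrist_force: [0.1, -0.0, -0.2]
gripper_width: 0.06
gripper_force: 0.0
```

arm_command --rows '[[[0, 0, -50, 0, 60], [0, 0, -50, 0, 60], [0, 0, 0, 0, 60], [0, 0, 0, 0, 60], [0, 0, 0, 0, 60]]]'

```text
clock: 26.1
position: [0.4577, 0.1495, 0.1129]
tcp_rot: [-0.001, 0.662, 0.75, -0.001]
wrist_force: [-0.6, -0.5, 0.3]
gripper_width: 0.0601
gripper_force: 0.0
```

Run:
```python
from h import *
im,C=wrist('w4.png'); s,p,a=pose(); print(p,a)
for b in blobs(im,'orange',200): print(b.mean(0).round(),b.min(0),b.max(0),rect(b,C,.011))
```

```text
[457.72804705 149.4646084  112.84409516] 7.122258948380313
[620. 357.] [586 319] [639 399] (array([760.5,  16.9]), array([ 49. , 102.1]), 23.5)
[318. 193.] [305 157] [331 232] (array([458.6, 148.5]), array([21.3, 63.5]), 6.5)
```

View pics/w4.png

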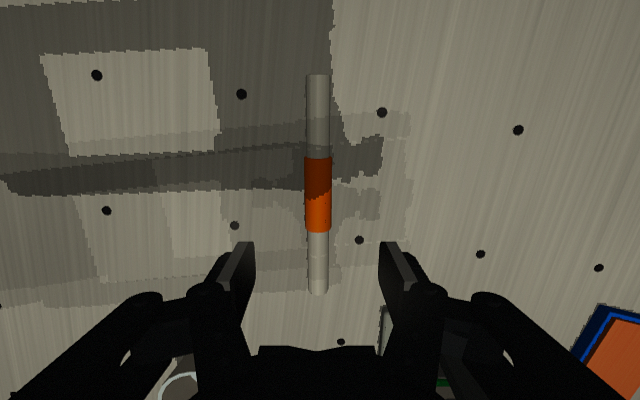

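The wrist view shows the rod lying flat with its sleeve at (318,193) and its ends at rows 75 and 294, lined up with the tool. I'll regrip it firmly.

arm_command --rows '[[[-1.1, 0.8, 45, 0.5, 60], [0, 0, 45, 0, 60], [0, 0, 19, 0, 60], [0, 0, 0, 0, 60], [0, 0, 0, 0, 60]]]'

```text
clock: 26.78
position: [0.4601, 0.1488, 0.0059]
tcp_rot: [0.0, 0.665, 0.747, 0.0]
wrist_force: [0.7, -0.5, 0.1]
gripper_width: 0.06
gripper_force: 0.0
```

Run:
```python
from h import *
im=cv2.imread('pics/w4.png'); s,p,a=pose(); print(p,a)
import copy
s2=dict(s); s2['position']=np.array([.45773,.14946,.11284]); C=cam('wrist',s2)
A,B=plan_=plane([[318,75],[318,294]],C,.013)*1000
print(A,B,np.linalg.norm(A-B),(A+B)/2)
```

```text
[460.14093887 148.81967012   5.86594534] 6.625653792504726
[448.10004256 239.41868744] [469.26563933  58.92200684] 181.73341518489522 [458.68284094 149.17034714]
```

arm_command --rows '[[[0, -1, 3.5, 0, 60], [0, 0, 0, 0, 40], [0, 0, 0, 0, 15], [0, 0, 0, 0, 15], [0, 0, 0, 0, 15]]]' --squeeze 100

```text
clock: 27.4
position: [0.4594, 0.1488, 0.0027]
tcp_rot: [0.0, 0.665, 0.747, 0.0]
wrist_force: [-1.8, -0.9, 7.0]
gripper_width: 0.0188
gripper_force: 97.8
```

arm_command --rows '[[[0, 0, 0, 0, 15], [0, 0, 0, 0, 15], [0, 0, 0, 0, 15]]]'

```text
clock: 27.78
position: [0.4595, 0.1488, 0.0027]
tcp_rot: [0.0, 0.665, 0.747, 0.0]
wrist_force: [-1.8, -0.7, 6.6]
gripper_width: 0.0185
gripper_force: 97.8
```

Run:
```python
from h import *
s,p,a=pose(); print(p,a,s['gripper_width'],s['gripper_force'],s['wrist_force'])
plan(597.2,-42.1,p[2]+213,6.6,start=(*p[:2],p[2]+213,a))
```

```text
[459.45542613 148.75231654   2.73599217] 6.625635936726569 0.018525617796019425 97.76740908622742 [-1.75889066 -0.70695803  6.62118872]
from [459.5 148.8 215.7] 6.6 clock 27.77 rows 5
   [-41.1  23.   -0.    0. ]
   [-41.1  23.   -0.    0. ]
   [-41.1  23.   -0.    0. ]
   [-41.1  23.   -0.    0. ]
   [-41.1  23.   -0.    0. ]
```

arm_command --rows '[[[0, 0, -40, 0, 15], [0, 0, -60, 0, 15], [0, 0, -60, 0, 15], [0, 0, -45, 0, 15], [0, 0, 0, 0, 15]]]'

```text
clock: 28.4
position: [0.4615, 0.1492, 0.2118]
tcp_rot: [0.003, 0.665, 0.747, 0.003]
wrist_force: [-0.9, 0.5, -1.8]
gripper_width: 0.0184
gripper_force: 98.1
```

arm_command --rows '[[[-41, 23, 0, 0, 15], [-41, 23, 0, 0, 15], [-41, 23, 0, 0, 15], [-41, 23, 0, 0, 15], [-41, 23, 0, 0, 15]]]'

```text
clock: 29.02
position: [0.5966, -0.043, 0.2048]
tcp_rot: [-0.001, 0.665, 0.747, -0.001]
wrist_force: [0.0, 0.5, 0.1]
gripper_width: 0.0181
gripper_force: 98.2
```

arm_command --rows '[[[0, 0, 0, 0, 15], [0, 0, 0, 0, 15], [0, 0, 0, 0, 15]]]'

```text
clock: 29.4
position: [0.596, -0.0407, 0.2063]
tcp_rot: [-0.001, 0.665, 0.747, -0.0]
wrist_force: [-0.1, 0.5, -0.9]
gripper_width: 0.0184
gripper_force: 98.3
```

Run:
```python
from h import *
im,C=wrist(); s,p,a=pose(); print(p,a,s['gripper_width'])
cv2.imwrite('pics/w5.png',im)
for b in blobs(im,'yellow',30): print('yel',b.mean(0).round(),b.min(0),b.max(0),rect(b,C,.160))
for b in blobs(im,'orange',200): print('or',b.mean(0).round(),b.min(0),b.max(0))
plan(597.2,-42.1,175,6.6)
```

```text
[596.15874076 -40.69637099 206.60997186] 6.693975302611588 0.018419277368814387
yel [291. 110.] [289  98] [294 122] (array([573.4,  24.7]), array([ 2.9, 13.4]), 5.5)
or [316. 255.] [292 194] [340 325]
or [479. 139.] [432  81] [528 198]
or [607.  61.] [563   9] [639 105]
from [596.2 -40.7 206.6] 6.7 clock 29.45 rows 1
   [-1.5  0.9 31.6  0.1]
```

View pics/w5.png

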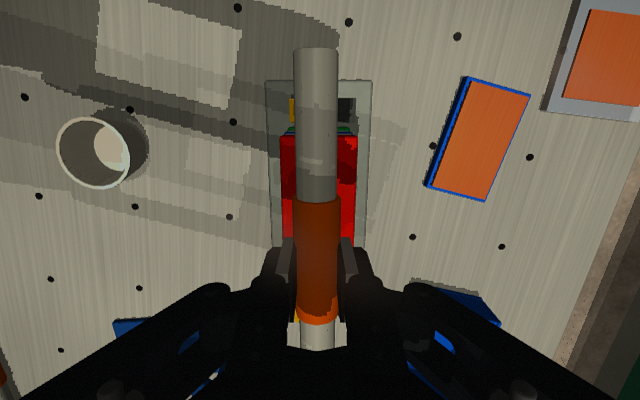

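The wrist view shows the rod lying over the red case, parallel to the column, with its far end at (315,47). The yellow jaw is at (291,110) on the robot side of it. A quick check by projection that the rod is level and centred.

Run:
```python
from h import *
s,p,a=pose(); C=cam('wrist',s); th=np.radians(a); y=np.array([np.cos(th),np.sin(th),0]); x=np.array([-y[1],y[0],0]); z=np.array([0,0,1])
for tilt in (-4,0,4):
    u=x*np.cos(np.radians(tilt))+z*np.sin(np.radians(tilt)); n=np.cross(u,y)
    A=p+8.3*z; f=np.linspace(0,2*np.pi,60); o=[]
    for e,r in ((90,9),(30,11),(-30,11)):
        q=proj((A+e*u+r*(np.outer(np.cos(f),y)+np.outer(np.sin(f),n)))/1000,C); o+=[q[:,1].min().round(1),q[:,1].max().round(1),np.ptp(q[:,0]).round(1)]
    print(tilt,o)
im=cv2.imread('pics/w5.png'); print(im[60,285:350].sum(1)[::3]);
```

```text
-4 [np.float64(52.9), np.float64(61.9), np.float64(43.9), np.float64(194.4), np.float64(205.9), np.float64(48.7), np.float64(305.2), np.float64(331.9), np.float64(44.6)]
0 [np.float64(51.6), np.float64(58.0), np.float64(46.1), np.float64(194.0), np.float64(209.1), np.float64(49.4), np.float64(301.6), np.float64(330.3), np.float64(44.0)]
4 [np.float64(51.6), np.float64(54.8), np.float64(48.4), np.float64(193.8), np.float64(212.7), np.float64(50.1), np.float64(297.9), np.float64(328.4), np.float64(43.4)]
[249 242 245 190 219 265 295 299 308 326 361 347 334 313 311 290 270 216
 402 413 417 392]
```

arm_command --rows '[[[-1.6, 0.9, 24, 0, 15], [0, 0, 10, 0, 15], [0, 0, 0, 0, 15], [0, 0, 0, 0, 15], [0, 0, 0, 0, 15]]]'

```text
clock: 30.08
position: [0.5983, -0.0432, 0.1739]
tcp_rot: [0.001, 0.665, 0.747, 0.0]
wrist_force: [-0.3, -0.3, -1.2]
gripper_width: 0.0183
gripper_force: 98.3
```

Run:
```python
from h import *
plan(597.2,-42.3,123,6.6)
```

```text
from [598.3 -43.2 173.9] 6.6 clock 30.07 rows 2
   [ 0.5 -0.5 25.5  0. ]
   [ 0.5 -0.5 25.5  0. ]
```

arm_command --rows '[[[1, -1, 8, 0, 15], [0, 0, 6, 0, 15], [0, 0, 0, 0, 15], [0, 0, 0, 0, 15], [0, 0, 0, 0, 15]]]' --squeeze 120

```text
clock: 30.7
position: [0.5969, -0.0424, 0.1592]
tcp_rot: [0.0, 0.665, 0.747, 0.0]
wrist_force: [0.1, 0.0, -1.2]
gripper_width: 0.0175
gripper_force: 117.6
```

arm_command --rows '[[[0, 0, 4, 0, 15], [0, 0, 4, 0, 15], [0, 0, 4, 0, 15], [0, 0, 0, 0, 15]]]'

```text
clock: 31.2
position: [0.5972, -0.0423, 0.147]
tcp_rot: [0.0, 0.665, 0.747, 0.0]
wrist_force: [3.6, 0.6, 0.7]
gripper_width: 0.0176
gripper_force: 117.8
```

arm_command --rows '[[[0, 0, 3, 0, 15], [0, 0, 3, 0, 15], [0, 0, 0, 0, 15]]]'

```text
clock: 31.58
position: [0.5987, -0.0425, 0.1428]
tcp_rot: [0.002, 0.665, 0.747, 0.001]
wrist_force: [5.2, 0.2, 5.8]
gripper_width: 0.0175
gripper_force: 118.6
```

arm_command --rows '[[[0, 0, 3, 0, 15], [0, 0, 3, 0, 15], [0, 0, 3, 0, 15], [0, 0, 0, 0, 15]]]'

```text
clock: 32.08
position: [0.5987, -0.0428, 0.134]
tcp_rot: [0.002, 0.665, 0.747, 0.001]
wrist_force: [6.2, 0.2, 3.2]
gripper_width: 0.0178
gripper_force: 118.6
```

arm_command --rows '[[[0, 0, 3, 0, 15], [0, 0, 3, 0, 15], [0, 0, 0, 0, 15], [0, 0, 0, 0, 15]]]'

```text
clock: 32.58
position: [0.597, -0.0423, 0.1255]
tcp_rot: [0.0, 0.665, 0.747, 0.0]
wrist_force: [5.8, 1.2, -3.1]
gripper_width: 0.0178
gripper_force: 117.9
```

arm_command --rows '[[[0, 0, 1.5, 0, 15], [0, 0, 1.5, 0, 15], [0, 0, 0, 0, 15], [0, 0, 0, 0, 15]]]'

```text
clock: 33.08
position: [0.5963, -0.0423, 0.1228]
tcp_rot: [-0.0, 0.665, 0.747, -0.0]
wrist_force: [-2.0, 0.5, 2.0]
gripper_width: 0.0178
gripper_force: 118.3
```

arm_command --rows '[[[0, 0, 1, 0, 15], [0, 0, 1, 0, 15], [0, 0, 0, 0, 15], [0, 0, 0, 0, 15]]]'

```text
clock: 33.58
position: [0.5965, -0.0423, 0.1227]
tcp_rot: [0.0, 0.665, 0.747, -0.0]
wrist_force: [-8.8, 1.2, 15.1]
gripper_width: 0.018
gripper_force: 119.5
```

arm_command --rows '[[[0, 0, 1, 0, 15], [0, 0, 0, 0, 15], [0, 0, 0, 0, 15], [0, 0, -3, 0, 15], [0, 0, 0, 0, 50]]]'

```text
clock: 34.2
position: [0.5966, -0.0424, 0.1226]
tcp_rot: [-0.0, 0.665, 0.747, -0.0]
wrist_force: [-0.3, 0.2, 0.6]
gripper_width: 0.0346
gripper_force: 0.0
```

arm_command --rows '[[[0, 0, 0, 0, 50], [0, 0, 0, 0, 50], [0, 0, 0, 0, 50], [0, 0, -10, 0, 50], [0, 0, -40, 0, 60]]]'

```text
clock: 34.83
position: [0.5947, -0.042, 0.1709]
tcp_rot: [-0.002, 0.665, 0.747, -0.002]
wrist_force: [0.1, 0.5, 1.1]
gripper_width: 0.0601
gripper_force: 0.0
```

arm_command --rows '[[[0, 0, -60, 0, 60], [0, 0, -60, 0, 60], [0, 0, 0, 0, 60], [0, 0, 0, 0, 60], [0, 0, 0, 0, 60]]]'

```text
clock: 35.45
position: [0.5959, -0.0422, 0.291]
tcp_rot: [-0.001, 0.665, 0.747, -0.001]
wrist_force: [0.1, -0.1, 0.6]
gripper_width: 0.0601
gripper_force: 0.0
```

Run:
```python
from h import *
s,p,a=pose(); print(p,s['wrist_force'])
im,C=wrist()
th=np.radians(6.6)
for c,z in (('orange',.131),('red',.108),('yellow',.16)):
    for b in blobs(im,c,60): print(c,b.mean(0).round(),rect(b,C,z))
sd=snapshot('side')
A=cv2.resize(sd[130:270,300:440],(560,560),interpolation=cv2.INTER_CUBIC)
cv2.imwrite('pics/fin.png',np.hstack([A,cv2.resize(im[60:330,260:375],(239,560))]))
```

```text
[595.85619885 -42.2411776  291.03017881] [ 0.0758615  -0.07510451  0.55906476]
orange [ 33. 318.] (array([ 295.4, -244.5]), array([29.6, 71. ]), 11.6)
orange [318. 175.] (array([596.5, -41.7]), array([21.6, 63.8]), 6.1)
orange [448. 131.] (array([712.7,  14.9]), array([45.1, 80.4]), -8.0)
orange [555.  65.] (array([793.9,  83.5]), array([57.2, 58. ]), -90.0)
orange [574.   7.] (array([794.4, 128.7]), array([14.3, 58.7]), -83.4)
red [337. 171.] (array([616.5, -40.1]), array([20.8, 99.2]), 7.2)
red [299. 171.] (array([577.1, -44.7]), array([19.4, 99.2]), 6.8)
yellow [307. 245.] (array([ 594. , -102.3]), array([13.4, 32.5]), 5.8)
yellow [306. 105.] (array([578.5,  25.5]), array([12.8, 13.4]), -83.5)
```

View pics/fin.png

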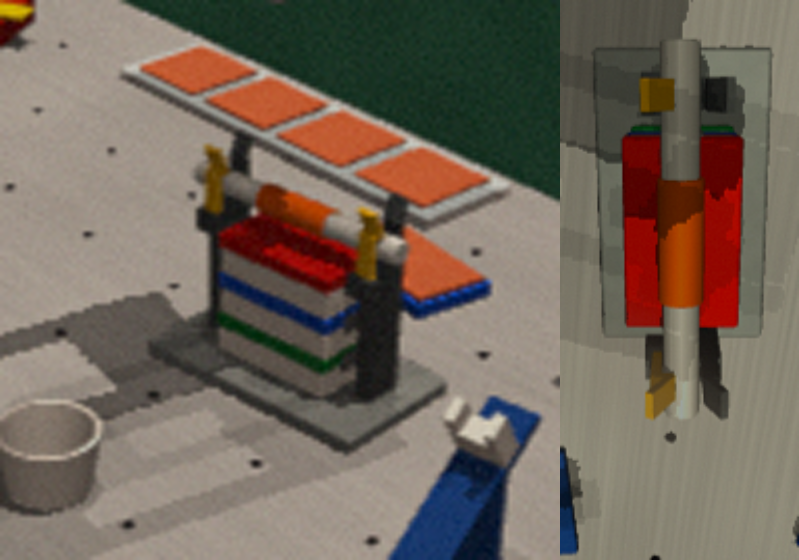

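In the final view the rod lies level in both clips, parallel to the column. Both yellow jaws stand upright over it, at (215,180) and (368,245) in the left half. The red, blue and green stack is square beneath, and the robot is clear, so I'm handing in.

```bash
python3 -c "
from bench import robot
print(robot.hand_in())"
```

```text
the job is handed in; nothing more can be done
None
```

The job is handed in at about 35 s: the blue and red cases are stacked squarely on the green one, and the rod sits level and centred, bottomed in both clips, with both jaws appearing closed in the last views.

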